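# Check the drum head tension with the plunger gauge

## Task

Push the drum cradle's side gate shut until it snaps past its catch and stays home against the stop. Then take the dial gauge out of its stand and press its tip lightly on the drum head inside the small marked ring, holding the gauge upright with its spring plunger pressed about half way in. Finish while still holding the gauge there in the gripper, and do not knock over or shift anything else on the bench.

Things in the scene. Friction and masses are not known exactly. Their poses are not given: they have to be found in the camera images.
- gate (a joint): Angle of the cradle's gate about its upright hinge, rad: 0 fully shut against the stop, positive open (swings outwards from the drum). Starts 0.35 to 0.7 open, stays where it is left (friction 0.4 N at the free edge). The catch, a sprung steel ball at the free edge, resists from about 0.1 rad, is passed at 0.046 rad with about 6 N at the free edge, and then keeps the gate at 0.
- gate_hinge (a point): On the gate's upright hinge axis, at the end of the gate farther from the robot, 125 mm above the bench, level with the gate's top. The gate is an aluminium panel 10 mm thick, from 30 to 125 mm above the bench. The frame turns with the gate: -x runs along the panel to the free edge; its outer face, the one to push, looks to -y and lies 5 mm (steel edge strips 7 mm) off the hinge axis.
- gate_edge (a point): Middle of the gate's rounded free edge (an upright bar 12 mm thick), 235 mm from the hinge axis, level with the gate's top. When the gate is shut, the dark housing of the catch (22 x 30 mm, 95 mm above the bench) stands just beyond this edge, towards the robot.
- cradle: Plywood base board 300 x 300 x 20 mm, fixed to the bench, with low posts and a rail (up to 90 mm high) along its left side (+y), the drum in its middle and the gate along its right side (-y, 135 mm from the centre). Origin: centre of the board's underside, z up; x roughly away from the robot.
- drum: Small metal drum standing upright, fixed on the cradle board and turned any way about the vertical; 224 mm across its steel hoops. Origin: centre of its foot, 20 mm above the bench. The pale head faces up, level and rigid, 120 mm above the origin (140 mm above the bench); the hoop (212 mm inside) rises 6 mm above the head, the tension rod heads 12 mm.
- mark (a point): Centre of the marked ring on the drum head: a thin dark drawn circle, 23 mm across, 60 mm from the drum's centre, flush with the head's surface. The only mark on the head.
- gauge: Loose dial gauge, about 0.16 kg, upright in the hole of its stand. Origin: underside centre of its collar (26 mm wide, 6 mm high), which rests on the stand's top, 55 mm above the bench; z up its axis. The dial case is an upright disc 58 mm across and 24 mm thick, centre 40 mm above the origin, top 69 mm (crown 74 mm); its flat faces look to +-y: grip across these from above.
- gauge_tip (a point): Lowest point of the gauge's plunger, a ball 8 mm across, on the gauge's axis 44 mm below the gauge's origin when the plunger is fully out. It moves up into the stem as it is pressed.
- plunger (a joint): How far the gauge's plunger is pressed in, m: 0 fully out, 0.012 fully in; half way is 0.006. A spring pushes it out with 0.7 N at 0, 2.8 N at half way and 4.9 N fully in.
- gauge_stand: Wooden block 60 x 60 x 55 mm, fixed to the bench right of the cradle, with one upright 15 mm hole through the middle of its top. In it hang the gauge's stem (10 mm thick, 22 mm long below the collar) and plunger (to 44 mm below the collar): lift the gauge straight up by more than 44 mm. Origin: centre of its underside.
- key_stand: A like block, fixed, 90 to 180 mm from the first and either side of it, holding the drum key. Origin: centre of its underside.
- key: Loose T-shaped steel drum key, not needed: crossbar 54 mm long, 10 mm thick, standing to 23 mm above its stand's top. Origin: on the stand's top.
- jar: Loose glass jar, 60 mm wide and 75 mm high, not needed. Origin: centre of its underside.
- tin: Loose tin, 74 mm wide and 100 mm high, not needed. Origin: centre of its underside.
- block: Loose wood block 90 x 50 x 40 mm, not needed. Origin: centre of its underside.
Not all that is in view belongs to the job. Leave any pink or red look-alike of the gauge alone. Leave any blue or orange look-alike of the gauge_stand alone.

How it is judged:
On the way, in this order (a step that is already met when the one before it is completed fails the run):
1. the gate is shut and seated past its catch (value of joint gate below 0.022 rad), for 0.2 s.
2. with the gate shut, the gauge is lifted out of its stand in the gripper (value of joint gate below 0.022 rad and z of gauge in the frame of gauge_stand above 0.095 m and contact force between gauge and the fingers above 1 N and contact force between gauge and gauge_stand below 0.05 N), for 0.1 s.
3. the gauge is held upright on the mark with its plunger about half pressed (value of joint gate below 0.022 rad and horizontal distance between gauge_tip and mark below 0.009 m and angle between gauge's own z axis and vertical below 0.105 rad and value of joint plunger between 0.003 and 0.009 m and contact force between gauge and drum between 0.8 and 7 N and contact force between gauge and the fingers above 1 N and contact force between gauge and gauge_stand below 0.05 N), for 0.2 s.
At the end, for the whole second after the job is handed in: The gate is seated past its catch (within 0.022 rad of shut); the gripper still holds the gauge, upright within 6 degrees, its tip within 9 mm of the ring's centre, the plunger pressed in 3 to 9 mm, the gauge bearing on the drum with 0.8 to 7 N, clear of its stand (all of step 3); the arm keeps its last pose, push and grip.
It fails at once if a bystander (key, jar, tin or wood block) is shifted by more than 30 mm (distance of any of key, jar, tin, block from where it was at the start of the episode above 0.03 m).
It fails at once if a bystander is tipped over (angle between any of key, jar, tin, block's own z axis and vertical above 0.6 rad).
It fails at once if the drum is struck or pressed with more than 25 N (contact force between drum and anything else above 25 N).
It also fails if it takes over 67 s, if anything falls off the work surface, if the arm or the gripper's body presses on something with over 40 N, if the wrist force passes 120 N, or if a joint passes its speed limit or range.

## Robot

A 7-joint arm with a two-finger parallel gripper is mounted at the origin on the work surface. World frame = base frame: x ahead of the robot, y to its left, z up, the work surface at z = 0. Lengths are in m, angles in rad, forces in N, time in s.
With the tool pointing down it reaches from about 0.425 to 0.95 m from the base axis. Payload 16.7 kg.
Tool frame: the origin (TCP) lies midway between the tips of the shut fingers; the grasp point (between the pads) lies 19 mm behind it; z points along the fingers, y is the direction in which the jaws open and shut (so a half turn about z gives the same grasp; the last joint's range is limited). The gripper opens to 94 mm and grips with 3 to 60 N. Pads are 16 mm wide; open, the fingers measure 119 mm over their backs; the gripper's body (75 mm by 177 mm) begins 78 mm behind the grasp point.
Start: joints at [1.016, 0.426, 0.074, 1.606, -0.034, 1.111, -0.067], TCP at [0.266, -0.62, 0.205] pointing down, gripper open.
Joint ranges: [-2.85, 2.85], [-0.5, 2.14], [-1.23, 1.37], [0.21, 2.46], [-1.02, 4.16], [0.16, 2.05], [-2.73, 2.73]. Speed limits (rad/s): [1.89, 1.89, 2.39, 2.39, 3.01, 3.01, 3.01].

## Interface

Orientations are given as [roll, pitch, yaw] about the fixed x, y, z axes, in that order (R = Rz(yaw) Ry(pitch) Rx(roll)).
In Python, from bench import env gives the robot as it stands. Calls block until the motion is done:
- env.reach(position, orientation): joint-space move of the TCP to a pose.
- env.move_l(position, ori=None, feed=0.15, f_stop=None): straight line of the TCP; ori=None keeps the orientation; feed is the mean speed in m/s. With f_stop (N) it stops when the force on the tool has changed by that much, and returns True; else False.
- env.set_joints(angles): joint-space move.
- env.command_gripper(opening): opening from 0.0 (shut) to 1.0 (fully open); the grip force is fixed at half the most; returns when the fingers have stopped.
- env.sleep(seconds).
- env.ik(position, orientation): joint angles nearest the present ones, or None.
- env.read_state(): the state.
- env.camera(name): name is "side" or "top"; returns a dict with "frame" (420x560x3 uint8, red, green, blue), "range_z" (420x560 float32, m along the optical axis (not along the pixel's ray), 0 where there is no reading), "fx", "fy", "cx", "cy" (pixels), "dist_coeffs" ([k1, k2, p1, p2, k3] as OpenCV has them; the pictures are not rectified), "world_from_camera" (4x4, takes a point from camera to world coordinates). Camera axes: x right, y down, z forward; pixel columns grow to the right and rows downward; lengths in m; the calibration is good to about 2 mm. A picture is of the moment at which its call begins.
A pose or a line that the arm cannot do raises env.Unreachable and nothing moves.
- env.sign_off(): hands the job in, once; it reports no verdict.
The state is a dict: "clock": time; "joint_positions": joint angles; "joint_vel": joint speeds; "effort": joint torques, N m; "position": TCP position; "tcp_rot": TCP orientation; "force": force on the tool from outside, world axes, zero at the start; "torque": the same for the moment, N m; "opening": opening from 0.0 (shut) to 1.0 (fully open).
Only numpy, scipy, OpenCV 4.12 (cv2) and the standard library are available. Lean on these libraries where they do the work, as an engineer would, in place of code of your own. Each camera call takes 0.05 s, during which the arm holds its last target. There are 200 camera calls.

## Working session

There is one attempt and no reset: what is moved stays moved. The work goes in short steps, each a Python script; the robot and the scene stay as the last script left them, time stands still between calls to the robot, and variables do not carry over. Pictures are saved under pics/ and viewed, about 8 in all and at most 12, crops included, and the job is handed in when it is done.

```bash
mkdir -p pics; ls; cat > h.py <<'E'
import numpy as np, cv2, pickle
from bench import env
def snap(n,tag):
    c=env.camera(n); pickle.dump(c,open(f'pics/{tag}.pkl','wb')); return c
def load(tag): return pickle.load(open(f'pics/{tag}.pkl','rb'))
def cloud(c):
    h,w=c['range_z'].shape; u,v=np.meshgrid(np.arange(w),np.arange(h))
    K=np.array([[c['fx'],0,c['cx']],[0,c['fy'],c['cy']],[0,0,1]])
    p=cv2.undistortPoints(np.stack([u,v],-1).reshape(-1,1,2).astype(np.float64),K,np.array(c['dist_coeffs'])).reshape(h,w,2)
    z=c['range_z'].astype(float); P=np.dstack([p[...,0]*z,p[...,1]*z,z])
    M=np.array(c['world_from_camera']); W=P@M[:3,:3].T+M[:3,3]; W[z==0]=np.nan
    return W
def crop(c,u0,v0,u1,v1,s,fn): 
    cv2.imwrite('pics/'+fn,cv2.resize(c['frame'][v0:v1,u0:u1,::-1],None,fx=s,fy=s,interpolation=cv2.INTER_CUBIC))
E
python3 - <<'E'
from h import *
for n in('top','side'):
    c=snap(n,n+'0'); cv2.imwrite(f'pics/{n}0.png',c['frame'][...,::-1])
    print(n,c['fx'],np.round(c['world_from_camera'],3))
print(env.read_state())
E
```

```text
pics
top 439.58183900979947 [[-0.005 -0.985  0.173  0.212]
 [-1.     0.004 -0.007  0.041]
 [ 0.006 -0.173 -0.985  1.596]
 [ 0.     0.     0.     1.   ]]
side 545.5622789400969 [[ 0.951 -0.21   0.226  0.101]
 [-0.308 -0.607  0.732 -1.21 ]
 [-0.017 -0.766 -0.643  1.201]
 [ 0.     0.     0.     1.   ]]
{'clock': 0.1, 'joint_positions': array([ 1.01649742,  0.42665491,  0.07383275,  1.60651642, -0.03411493,
        1.11081117, -0.06711433]), 'joint_vel': array([ 1.52488379e-03, -1.75268489e-03, -1.80559660e-04, -1.19668482e-04,
        2.10110673e-03, -2.05574990e-03, -9.30097882e-05]), 'effort': array([ 8.73785117e-03, -9.37460804e+01,  3.67682107e+00, -4.55039227e+01,
       -4.86646418e-02,  1.67131762e-02, -8.16189390e-05]), 'position': array([ 0.26567728, -0.62009506,  0.20486647]), 'tcp_rot': array([-3.14046255e+00,  5.62931740e-05,  4.04765610e-01]), 'force': array([ 0.10036018, -0.82843017,  1.23568698]), 'torque': array([-0.02386654, -0.01207076,  0.03131882]), 'opening': 0.997947041621729}
```

View pics/top0.png

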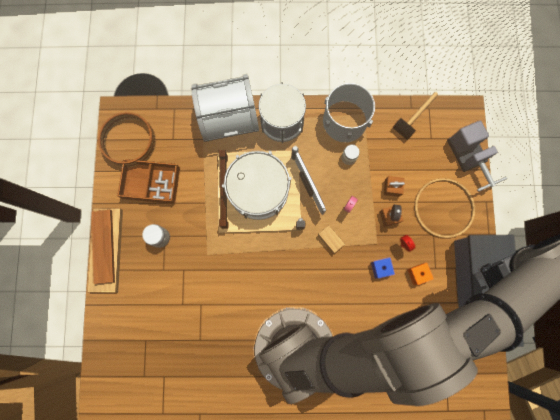

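View pics/side0.png

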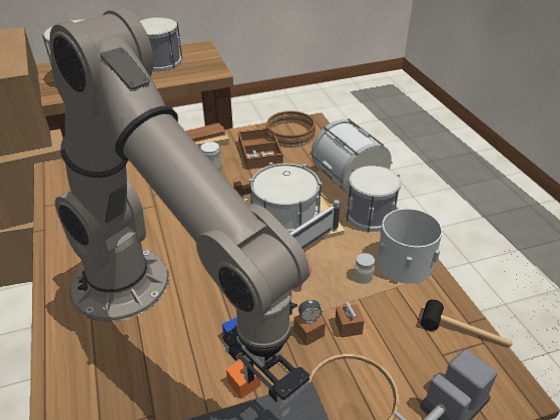

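The top view shows the drum at (257,184) with its ring at (241,176), the gate running from (296,150) to (324,210), and the catch at (300,224). 

Gauge candidates: dark one in a brown block at (393,213), pink at (350,204), red at (408,242). The dark one fits. Other blocks: key stand (395,185), blue (383,268), orange (421,274). I'll confirm this in an enlarged crop.

```bash
python3 - <<'E'
from h import *
t=load('top0'); s=load('side0')
crop(t,210,140,430,290,3.6,'t_crop.png')
a=cv2.resize(s['frame'][280:350,270:370,::-1],None,fx=5,fy=5,interpolation=cv2.INTER_CUBIC); cv2.imwrite('pics/s_crop.png',a)
W=cloud(t)
for n,(u,v) in dict(ring=(241,176),drum=(257,184),hinge=(296,152),edge=(323,209),catch=(300,224),gaugetop=(397,212),gstand=(388,218),key=(399,185),jar=(351,152),block=(331,239),pink=(350,204)).items(): print(n,np.round(W[v,u],3))
E
```

```text
ring [0.587 0.182 0.142]
drum [0.558 0.127 0.144]
hinge [ 0.679 -0.007  0.117]
edge [ 0.475 -0.097  0.124]
catch [ 0.427 -0.019  0.1  ]
gaugetop [ 0.463 -0.348  0.13 ]
gstand [ 0.454 -0.336  0.052]
key [ 0.57  -0.376  0.072]
jar [ 0.692 -0.207  0.076]
block [ 0.381 -0.131  0.04 ]
pink [ 0.494 -0.191  0.113]
```

View pics/t_crop.png

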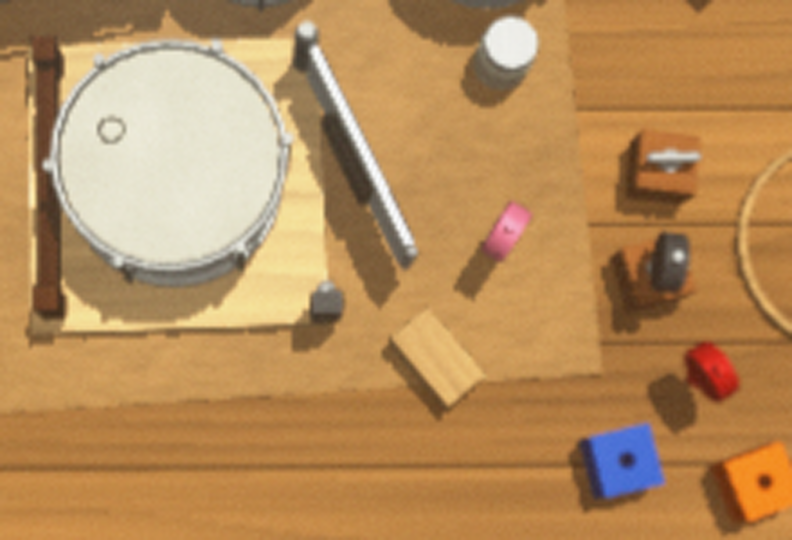

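View pics/s_crop.png

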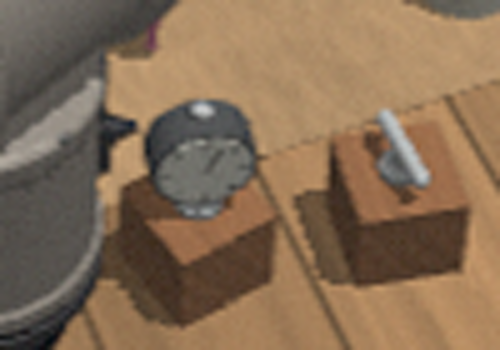

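Confirmed: the real gauge is the dark one, crown about (397,212) in the top view, in the plain brown block. The key stand is behind it. I'll refine the geometry next.

```bash
cat >> h.py <<'E'
def ray(c,u,v,z):
    K=np.array([[c['fx'],0,c['cx']],[0,c['fy'],c['cy']],[0,0,1]])
    p=cv2.undistortPoints(np.array([[[u,v]]],float),K,np.array(c['dist_coeffs'])).ravel()
    M=np.array(c['world_from_camera']); d=M[:3,:3]@np.array([p[0],p[1],1]); o=M[:3,3]
    return (o+d*(z-o[2])/d[2])[:2]
E
python3 - <<'E'
from h import *
t=load('top0');s=load('side0');W=cloud(t);S=cloud(s)
f=lambda x,y,z=0:ray(t,210+(x+.5)/3.6-.5,140+(y+.5)/3.6-.5,z)
print('ring',f(111,129.5,.14)); print('hingeposttop',f(306,32,.13),'edge',f(408,252,.125))
print('catch',f(324,291,.095)); 
for p in((30,332),(325,322),(47,45),(47,300)): print(f(*p,.02 if p[0]!=47 else .09))
def sel(A,x0,x1,y0,y1,z0,z1): 
    m=(A[...,0]>x0)&(A[...,0]<x1)&(A[...,1]>y0)&(A[...,1]<y1)&(A[...,2]>z0)&(A[...,2]<z1); return A[m]
for n,A in(('top',W),('side',S)):
    d=sel(A,.4,.7,.0,.27,.143,.149); 
    if len(d)>30:
        M=np.c_[2*d[:,:2],np.ones(len(d))]; q=np.linalg.lstsq(M,(d[:,:2]**2).sum(1),rcond=None)[0]; print(n,'hoop',q[:2],np.sqrt(q[2]+q[:2]@q[:2]),len(d))
    g=sel(A,.45,.7,-.14,.01,.105,.132)
    print(n,'gate',len(g),g.min(0),g.max(0)); l=cv2.fitLine(g[:,:2].astype(np.float32),cv2.DIST_HUBER,0,.01,.01).ravel(); print(l)
    g=sel(A,.4,.53,-.42,-.29,.075,.14); print(n,'gauge',len(g),g.mean(0),g.min(0),g.max(0)); 
    if len(g)>5: u,sv,vt=np.linalg.svd(g[:,:2]-g[:,:2].mean(0)); print(vt[0],sv)
    g=sel(A,.38,.53,-.42,-.27,.045,.06); print(n,'stand',len(g),g.mean(0),g.min(0),g.max(0), cv2.minAreaRect(g[:,:2].astype(np.float32)))
E
```

```text
ring [0.58886418 0.18380508]
hingeposttop [ 0.68779548 -0.00209828] edge [ 0.47260403 -0.09681704]
catch [ 0.44020349 -0.01820717]
[0.41111681 0.27408483]
[ 0.42010652 -0.02185281]
[0.68823634 0.25326808]
[0.4332108  0.24804418]
top hoop [0.56172776 0.12767031] 0.08283510929646748 1008
top gate 305 [ 0.46737554 -0.10467309  0.10508017] [0.6944874  0.00698142 0.1319328 ]
[ 0.90637285  0.42247868  0.5790726  -0.05062012]
top gauge 160 [ 0.4629611  -0.3494254   0.11251233] [ 0.43574977 -0.3666571   0.07711115] [ 0.49381157 -0.33676793  0.13442042]
[-0.99437688  0.10589907] [0.20091444 0.10080042]
top stand 136 [ 0.45971996 -0.3416382   0.0545604 ] [ 0.43205041 -0.38624496  0.04614065] [ 0.49425982 -0.31633892  0.0599564 ] ((0.4656766653060913, -0.3523920476436615), (0.05996168032288551, 0.06294944137334824), 13.580945014953613)
side hoop [0.55942322 0.12351274] 0.0883805950989057 599
side gate 387 [ 0.50397014 -0.09305484  0.10505871] [0.69956718 0.00464105 0.13198154]
[ 0.91178304  0.41067225  0.6054096  -0.04551799]
side gauge 389 [ 0.46202758 -0.35992775  0.10699352] [ 0.43362645 -0.37214856  0.07528421] [ 0.49392018 -0.33705486  0.13107298]
[-0.97295989  0.23097415] [0.31240711 0.14502924]
side stand 309 [ 0.46030658 -0.36510811  0.05425241] [ 0.42707312 -0.39336854  0.0451285 ] [ 0.50133347 -0.32561288  0.05982908] ((0.4655161499977112, -0.3524571657180786), (0.06479810178279877, 0.0697362944483757), 14.535894393920898)
```

```bash
python3 - <<'E'
from h import *
H=np.array([.686,.001])
def P(a,d,z,r=.2): 
    p=H-r*np.array([np.cos(a),np.sin(a)])+d*np.array([np.sin(a),-np.cos(a)]); return [p[0],p[1],z]
best=None
q0=env.read_state()['joint_positions']
for off in(np.pi/2,-np.pi/2):
    q=env.ik(P(.43,.04,.2),[np.pi,0,off+.43]); q2=env.ik(P(.0,.01,.085),[np.pi,0,off+.03]); print(off,q,q2)
    if q is not None and q2 is not None and (best is None or abs(q-q0).max()<best[0]): best=(abs(q-q0).max(),off)
off=best[1]; print(best)
env.command_gripper(0.0)
env.move_l([.266,-.62,.26])
env.reach(P(.43,.04,.26),[np.pi,0,off+.43])
env.move_l(P(.43,.04,.085),feed=.12)
for a in(.43,.3,.18): env.move_l(P(a,.014,.085),[np.pi,0,off+a],feed=.08)
r=env.move_l(P(-.06,.010,.085),[np.pi,0,off+.03],feed=.03,f_stop=15)
s=env.read_state(); print(r,s['clock'],s['position'],s['force'])
c=snap('top','top1'); crop(c,210,140,430,290,3.6,'t1.png')
E
```

```text
1.5707963267948966 [ 0.53919847  0.24059575 -0.50375558  1.901379    0.13436746  1.03255559
  0.40851422] [ 0.34190972  0.3202086  -0.52767278  2.10562864  0.22963649  0.77021259
 -0.29960095]
-1.5707963267948966 [ 0.13505136  0.20435145 -0.03609839  1.92451548  0.0086332   1.01287192
 -2.61645993] [-1.03118057  0.5988036   1.21899263  2.17522999 -0.74886303  0.89022613
 -2.46094652]
(np.float64(0.5775883216288402), 1.5707963267948966)
True 7.6583 [ 0.49076244 -0.04251047  0.08485587] [ 0.45768757 -2.06445091  1.92324925]
```

View pics/t1.png

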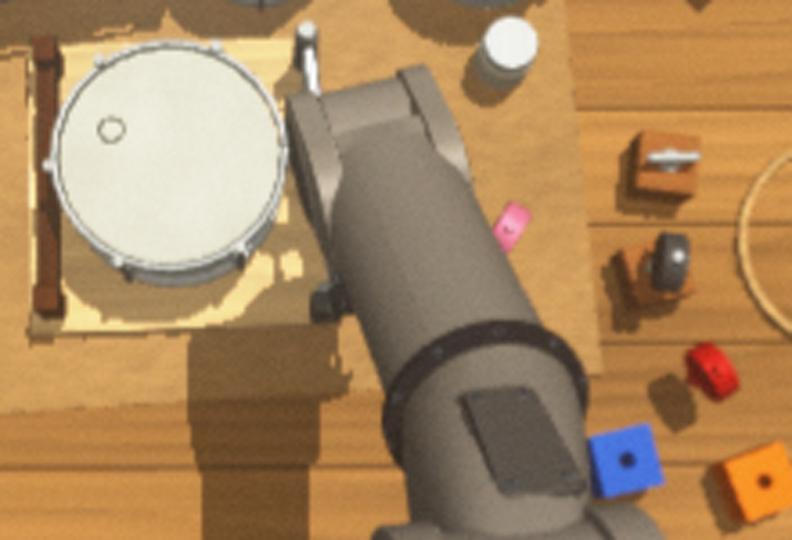

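The arm hides the gate in this view, and the push stopped early at y=-0.0425. I'll check from the side camera.

```bash
python3 - <<'E'
from h import *
c=snap('side','side1'); crop(c,230,150,400,290,4,'s1.png'); s=env.read_state(); print(s['force'],s['position'],s['clock'])
A=cloud(c); m=(A[...,0]>.43)&(A[...,0]<.7)&(A[...,1]>-.1)&(A[...,1]<.02)&(A[...,2]>.09)&(A[...,2]<.13)
g=A[m]; 
for x in np.arange(.43,.7,.02):
    k=g[(abs(g[:,0]-x)<.01)]
    if len(k): print(round(x,2),len(k),np.round(np.percentile(k[:,1],[5,50,95]),3))
E
```

```text
[ 1.40409328 -1.29554044  0.70745269] [ 0.49064017 -0.0425292   0.08471889] 7.7583
0.43 17 [-0.037 -0.025 -0.01 ]
0.45 48 [-0.039 -0.035 -0.027]
0.47 81 [-0.053 -0.036 -0.028]
0.49 61 [-0.055 -0.049 -0.045]
0.51 42 [-0.036 -0.028 -0.024]
0.53 64 [-0.031 -0.026 -0.018]
0.55 67 [-0.029 -0.024 -0.016]
0.57 78 [-0.026 -0.021  0.017]
0.59 62 [-0.024 -0.018 -0.013]
0.61 64 [-0.024 -0.018 -0.011]
0.63 61 [-0.019 -0.015 -0.006]
0.65 59 [-0.017 -0.012 -0.006]
0.67 59 [-0.014 -0.008 -0.   ]
0.69 53 [-0.019 -0.012 -0.006]
```

View pics/s1.png

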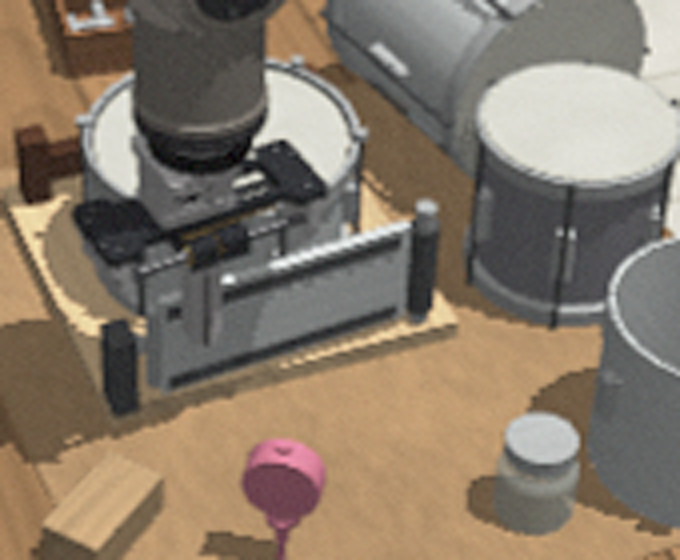

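The gate is at about 0.09 rad, in the catch zone, with the fingers touching it. I'll continue the push.

```bash
python3 - <<'E'
from h import *
s=env.read_state(); p=s['position']; o=s['tcp_rot']
for k in range(8):
    q=p+np.array([-.0005,.005,0])*(k+1)
    r=env.move_l(q,feed=.02,f_stop=22); s=env.read_state(); print(k,r,np.round(s['position'],4),np.round(s['force'],1))
    if r: break
print(s['clock'])
A=cloud(snap('side','side2')); m=(A[...,0]>.43)&(A[...,0]<.7)&(A[...,1]>-.1)&(A[...,1]<.02)&(A[...,2]>.09)&(A[...,2]<.13); g=A[m]
for x in np.arange(.45,.69,.04):
    k=g[(abs(g[:,0]-x)<.015)]
    if len(k): print(round(x,2),np.round(np.percentile(k[:,1],[5,50,95]),3))
E
```

```text
0 False [ 0.4902 -0.039   0.0848] [  0.9 -10.    1.1]
1 False [ 0.4895 -0.0328  0.0847] [ 0.2 -2.6  2.3]
2 False [ 0.489  -0.0271  0.0846] [-0.2 -1.   0.5]
3 True [ 0.4889 -0.0262  0.0846] [ 1.7 -5.3  2.9]
9.225
0.45 [-0.022 -0.015 -0.007]
0.49 [-0.04  -0.034 -0.03 ]
0.53 [-0.018 -0.013 -0.006]
0.57 [-0.017 -0.011 -0.001]
0.61 [-0.016 -0.011 -0.004]
0.65 [-0.014 -0.009 -0.001]
```

The force peaked at about 10 N and dropped, then the push met a hard stop, so the gate has snapped shut. I'll retreat, confirm it, and refine the gauge pose.

```bash
python3 - <<'E'
from h import *
p=env.read_state()['position']
env.move_l([p[0],p[1]-.05,p[2]],feed=.1); env.move_l([p[0],p[1]-.05,.3],feed=.25)
c=snap('side','side3'); t=snap('top','top3')
A=cloud(c); m=(A[...,0]>.43)&(A[...,0]<.7)&(A[...,1]>-.1)&(A[...,1]<.02)&(A[...,2]>.09)&(A[...,2]<.13); g=A[m]
for x in np.arange(.45,.69,.04):
    k=g[(abs(g[:,0]-x)<.015)]
    if len(k): print(round(x,2),np.round(np.percentile(k[:,1],[5,50,95]),3))
G=[]
for n,c in(('top0',load('top0')),('top3',t),('side3',c),('side1',load('side1'))):
    A=cloud(c); m=(A[...,0]>.42)&(A[...,0]<.51)&(A[...,1]>-.39)&(A[...,1]<-.31)&(A[...,2]>.085)&(A[...,2]<.126); g=A[m]; print(n,len(g))
    G.append(g)
    if 'side' in n:
        f=g[g[:,2]>.085]; l=cv2.fitLine(f[:,:2].astype(np.float32),cv2.DIST_HUBER,0,.01,.01).ravel(); print('line',l,np.degrees(np.arctan(l[1]/l[0])))
a=np.vstack(G).astype(np.float32); r=cv2.minAreaRect(a[:,:2]); print(r)
# crop of both, tiled
cr=lambda i,u0,v0,u1,v1:cv2.resize(i[v0:v1,u0:u1,::-1],(400,400),interpolation=cv2.INTER_CUBIC)
cv2.imwrite('pics/g3.png',np.hstack([cr(t['frame'],365,185,425,245),cr(c['frame'],275,280,345,350)]))
print(env.read_state()['clock'])
E
```

```text
0.45 [-0.021 -0.014 -0.007]
0.49 [-0.019 -0.014 -0.007]
0.53 [-0.019 -0.013 -0.006]
0.57 [-0.017 -0.011  0.016]
0.61 [-0.015 -0.011 -0.003]
0.65 [-0.014 -0.009 -0.002]
top0 141
top3 137
side3 330
line [ 0.9545452  -0.29806623  0.46969855 -0.3638272 ] -17.341492
side1 335
line [ 0.9742923  -0.22528763  0.45783544 -0.36220607] -13.019793Traceback (most recent call last):
  File "<stdin>", line 15, in <module>
cv2.error: OpenCV(4.12.0) /io/opencv/modules/imgproc/src/convhull.cpp:143: error: (-215:Assertion failed) total >= 0 && (depth == CV_32F || depth == CV_32S) in function 'convexHull'
```

```bash
python3 - <<'E'
from h import *
G=[]
for n in('top0','top3','side3','side1'):
    A=cloud(load(n)); m=(A[...,0]>.42)&(A[...,0]<.51)&(A[...,1]>-.39)&(A[...,1]<-.31)&(A[...,2]>.085)&(A[...,2]<.126); g=A[m]; G.append(g)
a=np.vstack(G)
fs=np.vstack(G[2:])
# face yaw: maximise inliers of a vertical plane
best=max(((np.sum(abs(fs[:,0]*np.sin(-y)*-1*-1*0+ -np.sin(y)*fs[:,0]+np.cos(y)*fs[:,1]-d)<.0015),np.degrees(y),d) for y in np.radians(np.arange(-40,20,1)) for d in np.arange(-.42,-.2,.001)))
print(best,len(fs))
y=np.radians(best[1]); 
for yy in (y,np.radians(-14)):
    v=-np.sin(yy)*a[:,0]+np.cos(yy)*a[:,1]; u=np.cos(yy)*a[:,0]+np.sin(yy)*a[:,1]
    print(np.degrees(yy),'v',np.percentile(v,[1,5,50,95,99]),'u',np.percentile(u,[1,3,97,99]))
    vm=(np.percentile(v,2)+np.percentile(v,98))/2; um=(np.percentile(u,2)+np.percentile(u,98))/2; print('ctr',np.cos(yy)*um-np.sin(yy)*vm,np.sin(yy)*um+np.cos(yy)*vm)
print(cv2.minAreaRect(np.ascontiguousarray(a[:,:2],dtype=np.float32).reshape(-1,1,2)))
t=load('top3');c=load('side3')
cr=lambda i,u0,v0,u1,v1:cv2.resize(i[v0:v1,u0:u1,::-1],(400,400),interpolation=cv2.INTER_CUBIC)
cv2.imwrite('pics/g3.png',np.hstack([cr(t['frame'],365,185,425,245),cr(c['frame'],275,280,345,350)]))
E
```

```text
(np.int64(216), np.float64(-9.0), np.float64(-0.28799999999999987)) 665
-9.0 v [-0.2922914  -0.29064388 -0.28333132 -0.26391021 -0.2625212 ] u [0.48473934 0.486807   0.54037524 0.54205383]
ctr 0.4637661950083204 -0.35435024025397593
-14.0 v [-0.24682927 -0.24515829 -0.23732097 -0.21792765 -0.21573143] u [0.50700436 0.50888033 0.56231185 0.56487033]
ctr 0.4640316081288803 -0.3541265120785366
((0.46419697999954224, -0.3550877869129181), (0.03321521356701851, 0.06054602563381195), 81.02952575683594)
```

View pics/g3.png

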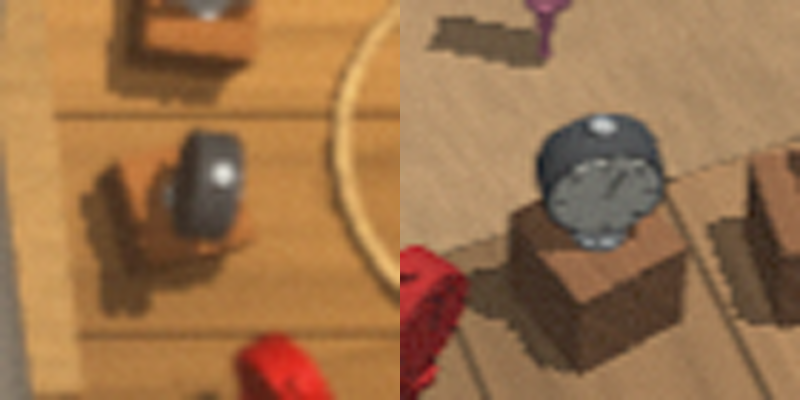

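The crop shows the dark gauge in the brown block with its face toward -y, and the fit gives a yaw of about -9°. The gate holds shut (face slope about 0.03, the cradle's own yaw). I'll grasp the gauge now.

```bash
python3 - <<'E'
from h import *
env.command_gripper(1.0)
X,Y=.4645,-.3535
for yaw in(-.157,np.pi-.157):
    a=env.ik([X,Y,.24],[np.pi,0,yaw]); b=env.ik([.589,.184,.28],[np.pi,0,yaw]); print(yaw,a,b)
    if a is not None and b is not None: break
env.reach([X,Y,.26],[np.pi,0,yaw])
r=env.move_l([X,Y,.079],feed=.1,f_stop=10); s=env.read_state(); print(r,s['position'],s['force'])
if not r:
    env.command_gripper(0.0); s=env.read_state(); print('grip',s['opening'],s['position'],s['force'],s['clock'])
E
```

```text
-0.157 [ 0.6418698   0.25304711 -0.12210477  1.76901885  0.03385906  1.12155653
 -1.21888839] [-0.03437458  0.31200684 -0.47186007  1.62741344  0.14818115  1.23783657
 -2.26303981]
False [ 0.46476707 -0.35365837  0.07946289] [0.13487001 0.35497751 0.53971984]
grip 0.25102656426569864 [ 0.46449213 -0.35347875  0.07898681] [-0.48144436  0.17610659  0.38926568] 16.8083
```

```bash
python3 - <<'E'
from h import *
X,Y=.4645,-.3535
env.move_l([X,Y,.31],feed=.12); s=env.read_state(); print(s['force'],s['opening'],s['clock'])
env.move_l([.589,.184,.31],feed=.2)
env.move_l([.589,.184,.232],feed=.1); env.sleep(.3)
s=env.read_state(); print(s['position'],s['tcp_rot'],s['force'],s['opening'],s['clock'])
c=snap('side','side4'); crop(c,230,100,350,220,5,'s4.png'); t=snap('top','top4')
E
```

```text
[-0.29618025 -0.00934369 -2.02929197] 0.2552771045899232 18.8833
[0.58916615 0.18401766 0.23238484] [-3.14137754e+00 -5.84309233e-04 -1.57099602e-01] [ 0.16229223  0.59747097 -1.58654406] 0.25414380302568884 23.025
```

View pics/s4.png

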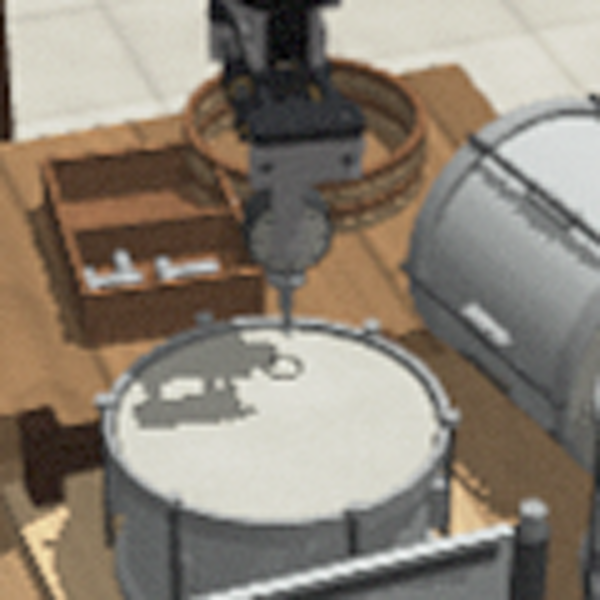

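```bash
python3 - <<'E'
from h import *
c=load('side4'); f=lambda x,y,z:ray(c,230+(x+.5)/5-.5,100+(y+.5)/5-.5,z)
print('ring side',f(284.5,367,.14),'tip side',f(289,331,.1655)); 
t=load('top4'); d=t['frame'][...]; 
g=lambda x,y:ray(load('top0'),210+(x+.5)/3.6-.5,140+(y+.5)/3.6-.5,.14)
print('ring top',g(111,129.5))
E
```

```text
ring side [0.58851159 0.18459623] tip side [0.59294935 0.18843746]
ring top [0.58886418 0.18380508]
```

```bash
python3 - <<'E'
from h import *
env.move_l([.589,.184,.2115],feed=.05); env.sleep(.3)
c=snap('side','side5'); crop(c,265,145,315,195,12,'s5.png'); print(env.read_state()['force'],env.read_state()['clock'])
E
```

```text
[ 0.18039372 -0.01432468 -2.64785417] 24.0333
```

View pics/s5.png

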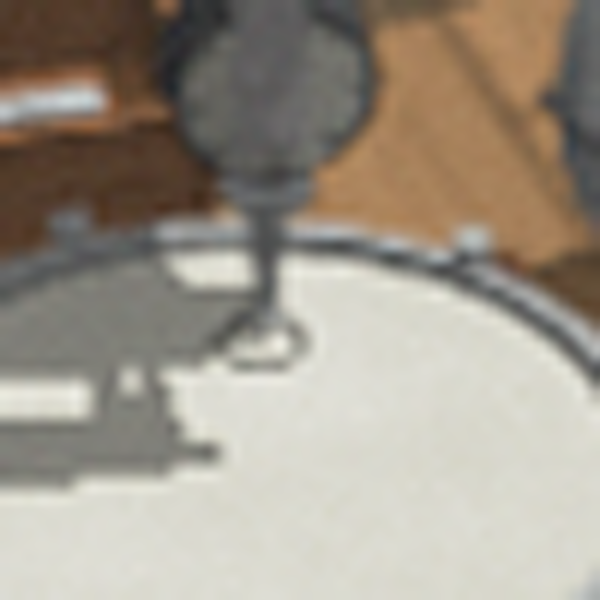

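The tip appears at about (266,325) against the ring centre at (265,340), which fits a tip 3–4 mm above the head and about 2 mm beyond centre. I'll shift 1 mm toward -y and press in stages, watching the force.

```bash
python3 - <<'E'
from h import *
def F():
    a=[]
    for _ in range(30): env.sleep(.02); a.append(env.read_state()['force'])
    return np.mean(a,0),np.std(a,0)[2]/5
x,y=.589,.183
for z in(.2125,.208,.206,.204,.202):
    env.move_l([x,y,z],feed=.02); env.sleep(.2); m,e=F(); s=env.read_state(); print(z,np.round(s['position'],4),np.round(m,2),round(e,2),s['opening'])
print(s['clock'])
c=snap('side','side6'); crop(c,265,145,315,195,12,'s6.png')
E
```

```text
0.2125 [0.589  0.183  0.2125] [ 0.2   0.13 -1.64] 0.09 0.25755628638500794
0.208 [0.589 0.183 0.208] [-0.05 -0.02 -1.6 ] 0.09 0.25481974122763534
0.206 [0.589 0.183 0.206] [ 0.32  0.3  -0.37] 0.12 0.2535968475932571
0.204 [0.589 0.183 0.204] [0.56 0.35 0.42] 0.09 0.2533769861380833
0.202 [0.589 0.183 0.202] [0.74 0.38 1.2 ] 0.09 0.2571709799092218
28.9083
```

View pics/s6.png

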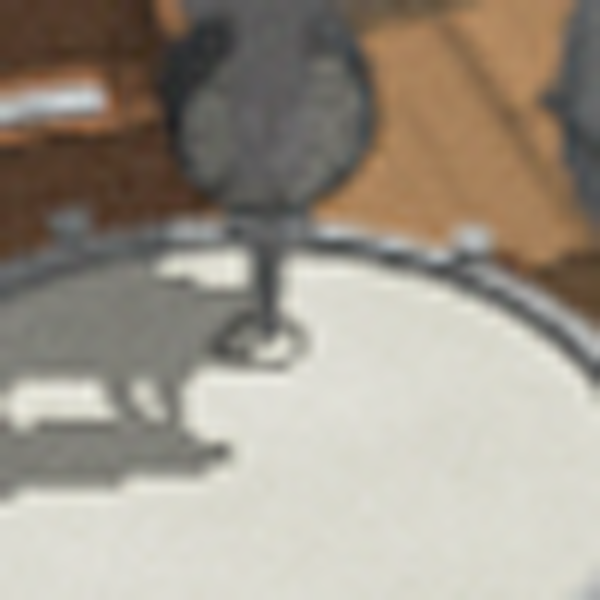

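The tip sits at (268,335), inside the ring centred at about (265,340), so it is roughly 2 mm off centre. Contact force is 1.20+1.62 ≈ 2.8 N, which is half press. I'll check the gate once more and hand in.

```bash
python3 - <<'E'
from h import *
ys=[]
for n in('side3','side6'):
    A=cloud(load(n)); m=(A[...,0]>.45)&(A[...,0]<.67)&(A[...,1]>-.1)&(A[...,1]<.005)&(A[...,2]>.09)&(A[...,2]<.13); g=A[m]
    print(n,len(g),cv2.fitLine(np.ascontiguousarray(g[:,:2],dtype=np.float32).reshape(-1,1,2),cv2.DIST_HUBER,0,.01,.01).ravel())
env.sleep(.3); s=env.read_state(); print(s['clock'],s['force'],s['opening'])
print(env.sign_off())
E
```

```text
side3 702 [ 0.9995206   0.03096141  0.5672204  -0.01218513]
side6 693 [ 0.9996016   0.02822431  0.55729765 -0.01166792]
29.2583 [0.7969691  1.01001846 1.00929023] 0.2546243175561017
the job is handed in; nothing more can be done
None
```

The gate is shut past its catch, and I signed off at about 29 s with the gauge held upright on the marked ring. `sign_off` gives no verdict, so success rests on the checks below.

- **Gate:** The first push stopped early, at about 0.09 rad, when the force limit tripped. The second push rose to about 10 N, dropped as the catch was passed, and then met the hard stop. My last depth fit has the gate face at 0.028 rad in world axes. That matches the cradle's own turn of about 0.02–0.03 rad, and it was the same before and after the gauge work.
- **Gauge:** I took the dark gauge in the plain brown stand, not the pink or red look-alikes. The fingers closed to about 24 mm, the thickness of its case. It came straight up out of the stand and looked upright in the side view; I didn't measure its tilt.
- **Press on the ring:** The last side picture shows the tip inside the ring, about 2 mm from its centre. The averaged force rose by about 2.8 N from free to pressed, which matches half way in (6 mm).
- **Disagreement:** From higher up, one side-camera estimate put the tip 4–5 mm off the ring. The closer views did not bear that out, and I shifted 1 mm to correct.
- **Bystanders:** I touched none knowingly, but I made no separate measurement of their positions at the end.

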